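# Prop open the garnish station lid

## Task

Open the hinged steel lid of the garnish station and prop it: raise the lid high enough to stay up by itself, then swing the prop rod on its side down into the hole of the catch block and let the lid's weight rest on the rod, its foot fully home in the hole. Feel for the hole gently rather than ramming the rod, never let the lid drop, and leave the squeeze bottle, pepper mill and sauce bowl standing where they are.

Things in the scene. Friction and masses are not known exactly. Their poses are not given: they have to be found in the camera images.
- station: Steel garnish station, 190 (x) by 240 (y) by 95 mm high, fixed to the worktop. Origin: centre of its underside; its own x points away from the robot to the hinge side, y to the side that carries the prop rod, z up. All 'station x/y' below are these axes. The whole mechanism moves in the station's x-z plane.
- lid (a joint): Angle of the lid (rad): 0 shut and level, growing as the front edge rises; hard stop at 1.4. The lid (about 0.5 kg, 185 mm from hinge to front edge, 250 mm wide) has a stiff hinge (about 0.36 N m): raised above about 1.15 rad it stays where it is left, below about 1.05 rad it may fall shut. Propped by the rod with its foot home it stands at about 0.72 rad.
- lid_hinge (a point): Middle of the lid's hinge line, at the far (station +x) top edge, 98 mm above the worktop. The line runs along station y.
- lid_bar (a point): Middle of the lid's front handle bar: a round 12 mm bar along station y, 110 mm long, 232 mm from the hinge line, in the plane of the lid, with a free gap of 41 mm between bar and the lid's front edge. It can turn between the fingers.
- rod_pivot (a point): Pivot of the prop rod on the lid's edge, 155 mm from the hinge line in the plane of the lid, 140 mm from the station's middle towards station +y. The pivot axis runs along station y; it is stiff (0.12 N m), so the rod stays where it is left. The rod starts almost folded along the lid, its foot towards the hinge, and unfolds with the foot swinging down and towards the robot.
- rod_foot (a point): Round tip of the prop rod's foot, 150 mm from the pivot. The rod is a straight 9 mm steel bar (0.1 kg).
- rod_grip (a point): Middle of the rod's round cross grip: 16 mm thick, grey, 75 mm long, along station y, standing out sideways from the rod; this point is 110 mm from the pivot, 40 mm from the foot tip along the rod, and 65 mm out from the rod's plane. Whoever holds it can move both rod and lid; it can turn between the fingers.
- catch_mark (a point): Middle of the bracket, at the height of the catch block's top face, in the plane of the rod. Its axes are the station's. The block's hole lies anywhere from 12 mm nearer the robot to 12 mm nearer the hinge (along station x) of this point. Fully home, the foot tip stands 14 mm below this point, the rod leaning 7 to 16 degrees (foot towards the robot).
- rod: The prop rod; origin on its pivot, its own x points along the rod to the foot, y as the station's.
- bracket: Dark steel bracket 124 by 38 mm on the station's +y side. Origin: under its middle, 24 mm below catch_mark. On it the catch block (plain steel, 84 (x) by 36 mm, top face 67 mm above the worktop) is clamped by eye, up to 12 mm off the middle. The hole, in the middle of the block, is 14 mm long (station x), 18 mm wide, 14 mm deep.
- squeeze_bottle: White squeeze bottle, 64 mm wide, 190 mm tall, standing by the station's -y side. Origin: centre of its foot.
- pepper_mill: Dark wooden mill, 52 mm wide, 157 mm tall, by the station's -y side. Origin: centre of its foot.
- sauce_bowl: White bowl, 100 mm wide, 45 mm tall, beyond the rod's side of the station. Origin: centre of its foot.

How it is judged:
On the way, in this order (a step that is already met when the one before it is completed fails the run):
1. the lid is raised more than 0.6 rad (value of joint lid above 0.6 rad), for 0.2 s.
2. the rod is swung out: its foot is within 30 mm (level) of the catch mark, with the lid up (horizontal distance between rod_foot and catch_mark below 0.03 m and value of joint lid above 0.5 rad), for 0.1 s.
At the end, for the whole second after the job is handed in: The rod's foot is in the catch block's hole (at least 10 mm below the block's top, within 22 mm of the mark along the station's x), the lid stands still on it at 0.6 to 0.85 rad (under 0.03 rad/s) (z of rod_foot in the frame of catch_mark below -0.01 m and x of rod_foot in the frame of catch_mark between -0.022 and 0.022 m and value of joint lid between 0.6 and 0.85 rad and velocity of joint lid between -0.03 and 0.03 rad/s); the robot touches nothing.
It fails at once if the rod is rammed on the catch block or bracket with more than 30 N (contact force between rod and bracket above 30 N).
It fails at once if the lid drops (closes faster than 2 rad/s) (velocity of joint lid below -2 rad/s).
It fails at once if the squeeze bottle is moved more than 40 mm or tipped (distance of squeeze_bottle from where it was at the start of the episode above 0.04 m or angle between squeeze_bottle's own z axis and vertical above 0.4 rad).
It fails at once if the pepper mill is moved more than 40 mm or tipped (distance of pepper_mill from where it was at the start of the episode above 0.04 m or angle between pepper_mill's own z axis and vertical above 0.4 rad).
It fails at once if the sauce bowl is moved more than 40 mm or tipped (distance of sauce_bowl from where it was at the start of the episode above 0.04 m or angle between sauce_bowl's own z axis and vertical above 0.4 rad).
It also fails if it takes over 69 s, if anything falls off the work surface, if the arm or the gripper's body presses on something with over 40 N, if the wrist force passes 120 N, or if a joint passes its speed limit or range.

## Robot

A 6-joint arm with a two-finger parallel gripper is mounted at the origin on the work surface. World frame = base frame: x ahead of the robot, y to its left, z up, the work surface at z = 0. Lengths are in m, angles in rad, forces in N, time in s.
With the tool pointing down it reaches from about 0.375 to 0.925 m from the base axis. Payload 5.7 kg.
Tool frame: the origin (TCP) lies at the very end of the fingers, on their centre line; the grasp point (between the pads) lies 19 mm behind it; z points along the fingers, y is the line along which they close (so a half turn about z gives the same grasp; the last joint's range is limited). The gripper opens to 88 mm and grips with 3 to 60 N. Pads are 20 mm wide; open, the fingers measure 115 mm over their backs; the gripper's body (75 mm by 178 mm) begins 61 mm behind the grasp point.
Start: joints at [1.1, 0.359, 1.51, -0, 1.272, -0.115], TCP at [0.209, 0.562, 0.223] pointing down, gripper open.
Joint ranges: [-2.97, 2.97], [-1.01, 2.36], [0.21, 2.38], [-0.96, 4.11], [0.2, 2.71], [-2.98, 2.98]. Speed limits (rad/s): [2.39, 2.39, 3.14, 3.14, 3.14, 3.14].

## Interface

Orientations are given as [roll, pitch, yaw] about the fixed x, y, z axes, in that order (R = Rz(yaw) Ry(pitch) Rx(roll)).
In Python, from station import robot gives the robot as it stands.
- The arm moves only by the tool drive_tool, never from a script. Its argument "deltas" is one flat list of numbers, 7 for each row, row after row: the turn, a rotation vector about the tool's x, y, z in rad, then the shift along the tool's x, y, z in mm, then the opening in per cent of the stroke, from 0 (shut) to 100 (fully open). In form: [rx, ry, rz, dx, dy, dz, claw, rx, ry, rz, dx, dy, dz, claw, ...]. A call has 1 to 8 rows; each row is the pose to reach, as a shift and turn from the pose commanded when the call began, along the tool's axes at that moment; what a row does not reach only later rows make up. A row lasts 1/12 s, in which the tool goes at most 41.7 mm and 7.16 degrees, less where a joint would pass 70% of its speed; a pose out of reach is approached as far as the arm can. A call with a gripper value outside its range is refused whole. The fingers move at their own pace and stop on an object; "grip_force" is the grip in N (left out, the last holds). Time passes only in rows, so rows that repeat a pose let the fingers close. It gives the time, the measured TCP pose, the force, the opening and the grip force at its end, in the units of the state.
- robot.read_state(): the state, without advancing time (a new reading comes with each control period).
- robot.read_camera(name): name is "side" or "top"; returns a dict with "color" (420x560x3 uint8, red, green, blue), "camera_matrix" (3x3 intrinsics, pixels), "distortion" ([k1, k2, p1, p2, k3] as OpenCV has them; the pictures are not rectified), "R" (3x3) and "t" (3): a world point X has camera coordinates R X + t. Camera axes: x right, y down, z forward; pixel columns grow to the right and rows downward; lengths in m; the calibration is good to about 2 mm. A picture is of the moment at which its call begins. There is no depth.
- robot.job_done(): hands the job in; it is judged then, once.
Trained networks look in the newest picture that a camera, given by its name, has taken for a name from the list of things; names that differ only in an ending like _2 or _b are one class to them, and where a whole thing is asked for, a point or a joint stands for the part that bears it (a point fixed in the world has none). Each returns a list of dicts, best first, with "conf" (0 to 1); they miss things now and then, are a little off and sometimes report something else, mostly with a low value. They report only what shows in the picture. A call takes as long as a camera call.
- robot.find_in(camera, query): "uv" ([column, row] in pixels, amid what is visible of it).
- robot.place_of(camera, query): "uv" ([column, row] in pixels: a listed point, or the origin of a listed thing).
The state is a dict: "time": time; "qpos": joint angles; "dq": joint speeds; "joint_efforts": joint torques, N m; "tcp_pos": TCP position; "tcp_rot": TCP orientation; "force": force on the tool from outside, world axes, zero at the start; "torque": the same for the moment, N m; "finger_gap": finger opening in m; "gripper_force": force on a finger pad.
Only numpy, scipy, OpenCV 4.12 (cv2) and the standard library are available. Lean on these libraries where they do the work, as an engineer would, in place of code of your own. Each camera call takes 0.05 s, during which the arm holds its last target. There are 200 camera calls.

## Working session

There is one attempt and no reset: what is moved stays moved. The work goes in short steps, Python scripts to look and compute and a tool call to move; the robot and the scene stay as the last step left them, time stands still between calls to the robot, and variables do not carry over. Pictures are saved under pics/ and viewed, at most 10 in all, crops included, and the job is handed in when it is done.

Besides the shell and the picture viewer there is one more tool, called after "Request:" as name(argument=value, ...) on one line, values as JSON. drive_tool: Moves the arm, as the interface text tells. Its arguments: {"type":"object","properties":{"deltas":{"type":"array"},"grip_force":{"type":"number"}},"required":["deltas"]}

```bash
ls; mkdir -p pics; cat > h.py <<'E'
import numpy as np, cv2
from scipy.spatial.transform import Rotation as Rn
from scipy.optimize import least_squares
from station import robot
def cam(n):
    return robot.read_camera(n)
def proj(c,X):
    X=np.atleast_2d(X).astype(float)
    return cv2.projectPoints(X,cv2.Rodrigues(np.array(c["R"]))[0],np.array(c["t"],float),np.array(c["camera_matrix"]),np.array(c["distortion"],float))[0][:,0]
def ray(c,uv):
    p=cv2.undistortPoints(np.array([[uv]],float),np.array(c["camera_matrix"]),np.array(c["distortion"],float))[0,0]
    R=np.array(c["R"]);o=-R.T@np.array(c["t"]);d=R.T@np.array([p[0],p[1],1]);return o,d/np.linalg.norm(d)
def onz(c,uv,z):
    o,d=ray(c,uv);return o+d*(z-o[2])/d[2]
def tri(ca,ua,cb,ub):
    A=[];b=[]
    for c,u in((ca,ua),(cb,ub)):
        o,d=ray(c,u);P=np.eye(3)-np.outer(d,d);A.append(P);b.append(P@o)
    A=np.vstack(A);b=np.hstack(b);x=np.linalg.lstsq(A,b,rcond=None)[0];return x,np.linalg.norm(A@x-b)
E
python3 - <<'E'
from h import *
C={n:cam(n) for n in("side","top")}
for n,c in C.items(): cv2.imwrite(f"pics/{n}0.png",c["color"][:,:,::-1])
for q in "lid_hinge lid_bar rod_pivot rod_foot rod_grip catch_mark station squeeze_bottle pepper_mill sauce_bowl".split():
    u={}
    for n in C:
        r=robot.place_of(n,q)
        if r: u[n]=r[0]["uv"];print(q,n,np.round(r[0]["uv"],1),round(r[0]["conf"],2))
    if len(u)==2: x,e=tri(C["side"],u["side"],C["top"],u["top"]);print("   ",x.round(4),round(e,4))
print(robot.read_state())
E
```

```text
pics
lid_hinge side [330.6 227.2] 0.84
lid_hinge top [323.4 163.3] 0.68
    [ 0.6834 -0.0823  0.1015] 0.001
lid_bar side [212.9 222.3] 0.69
lid_bar top [314.7 261. ] 0.6
    [ 0.4443 -0.0548  0.0972] 0.0012
rod_pivot side [263.8 187.9] 0.72
rod_pivot top [259.1 224. ] 0.95
    [0.5423 0.079  0.0949] 0.0066
rod_foot side [212.1 222.1] 0.18
rod_foot top [265.8 171.3] 0.68
    [0.5486 0.0169 0.1022] 0.1739
rod_grip side [306.  186.1] 0.63
rod_grip top [238.4 179.7] 0.66
    [0.6531 0.1321 0.0669] 0.002
catch_mark top [258.3 219.6] 0.58
station side [281.8 258.9] 0.74
station top [317.2 207.4] 0.97
    [ 0.5865 -0.0691  0.0062] 0.0016
squeeze_bottle side [283.  352.9] 0.65
squeeze_bottle top [403.2 207.7] 0.86
    [ 0.5819 -0.2983 -0.0007] 0.0015
pepper_mill side [230.  334.7] 0.97
pepper_mill top [392.5 247.2] 0.89
    [ 0.4834 -0.2628  0.0033] 0.0068
sauce_bowl side [293.6 182.2] 0.74
sauce_bowl top [186.3 191.9] 0.59
    [ 0.6351  0.2835 -0.0119] 0.0068
{'time': 1.1, 'qpos': array([ 1.09990010e+00,  3.58795072e-01,  1.51040556e+00,  1.18984079e-05,
        1.27247104e+00, -1.15131095e-01]), 'dq': array([-0.00113408, -0.00056471, -0.00052654,  0.00148151,  0.00042329,
       -0.00187631]), 'joint_efforts': array([ 3.05019945e-03, -5.15354133e+01, -2.71129721e+01,  6.78585609e-02,
        2.44161329e-02,  1.86159568e-07]), 'tcp_pos': array([0.20899456, 0.56239962, 0.22262359]), 'tcp_rot': array([-3.14151546e+00, -2.03752329e-05,  2.78582403e+00]), 'force': array([-0.00223373, -0.90115845,  0.47113366]), 'torque': array([-0.06960738,  0.02351067,  0.04043399]), 'gripper_force': 0.0, 'finger_gap': 0.08769281381036473}
```

View pics/side0.png

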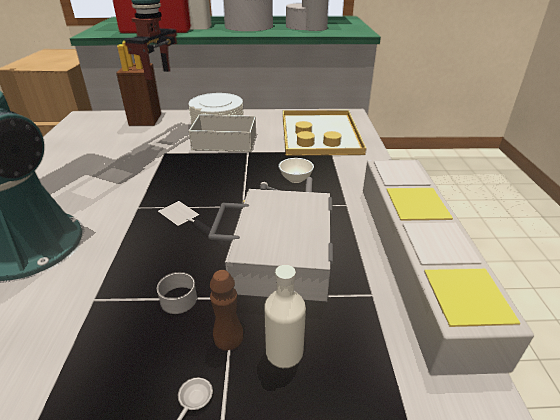

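View pics/top0.png

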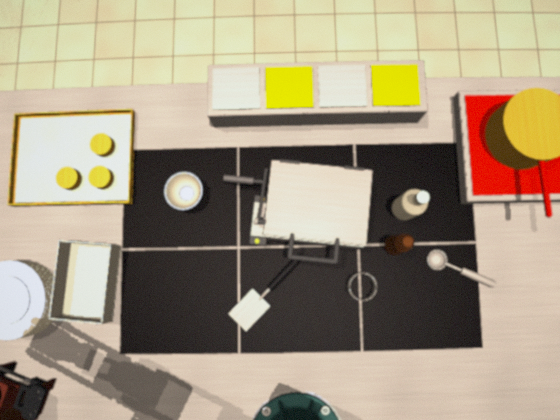

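The side view shows the shut station with the handle bar at about (213,222) and the rod grip at (308,187). In the top view, the bracket with its block is at about (258,220) and the grip stub at (238,180). The bowl, bottle and mill stand clear of both.

```bash
cat >> h.py <<'E'
import json,os
def pose(): return json.load(open("st.json"))
def S(v,st=None):  # station-axes vector rel. hinge-foot (hinge x=0, y=0 mid, z=0 worktop) in m -> world
    x,y,a=st or pose(); c,s=np.cos(a),np.sin(a); v=np.asarray(v,float)
    return np.array([x+c*v[0]-s*v[1],y+s*v[0]+c*v[1],v[2]])
def inv(w):
    x,y,a=pose(); c,s=np.cos(a),np.sin(a); d=np.asarray(w)-[x,y,0]
    return np.array([c*d[0]+s*d[1],-s*d[0]+c*d[1],d[2]])
def go(v,yaw,s=None):   # target tcp in station coords; print delta in tool axes (mm) & yaw turn about tool z
    s=s or robot.read_state(); R=Rn.from_euler("xyz",s["tcp_rot"])
    T=Rn.from_euler("xyz",[np.pi,0,yaw])
    d=R.inv().apply(S(v)-s["tcp_pos"])*1000
    return (R.inv()*T).as_rotvec().round(3),d.round(1)
# linkage, x-z rel hinge foot (z from worktop)
def piv(th): return np.array([-.155*np.cos(th),.098+.155*np.sin(th)])
def link(th,ph,L): return piv(th)+L*np.array([-np.sin(ph),-np.cos(ph)])  # ph lean: foot towards robot +
def ik(g): # grip xz -> th,ph
    r=least_squares(lambda q:link(q[0],q[1],.110)-g,[1.0,0.1]).x; return r
def ikf(f): return least_squares(lambda q:link(q[0],q[1],.150)-f,[.8,0.1]).x
E
python3 - <<'E'
from h import *
C={n:cam(n) for n in("side","top")}
P={"lid_hinge":[0,0,.098],"lid_bar":[-.232,0,.098],"rod_pivot":[-.155,.14,.098],"station":[-.095,0,0]}
obs=[]
for q in P:
    for n in C:
        r=robot.place_of(n,q)
        if r: obs.append((q,n,np.array(r[0]["uv"])))
f=lambda p:np.concatenate([proj(C[n],S(P[q],list(p)))[0]-u for q,n,u in obs])
r=least_squares(f,[.68,-.08,-.115],loss="soft_l1");json.dump(list(r.x),open("st.json","w"));print(r.x);print(r.fun if 0 else f(r.x).round(1))
g=[robot.place_of(n,"rod_grip")[0]["uv"] for n in("side","top")]
r2=least_squares(lambda p:np.concatenate([proj(C[n],S([p[0],.205,p[1]]))[0]-u for n,u in zip(("side","top"),g)]),[-.05,.09]);print("grip st",r2.x,r2.cost)
cm=robot.place_of("top","catch_mark");
for k in cm[:3]: print(k, inv(onz(C["top"],k["uv"],.067)))
im=C["top"]["color"][180:260,220:300];cv2.imwrite("pics/crop.png",cv2.resize(im,None,fx=7.5,fy=7.5,interpolation=cv2.INTER_CUBIC)[:,:,::-1])
yaw=r.x[2]+np.pi/2
print(yaw,go([-.232,0,.200],yaw),S([-.232,0,.079]),proj(C["top"],[S([-.145+d,.14,.067]) for d in(-.042,0,.042)]))
E
```

```text
[ 0.67884071 -0.08244694 -0.13021924]
[-3.7  1.8 -0.7  1.2  0.3 -2.3  0.8 -2.3 -2.7 -1.   0.3 -0.9  1.7 -2.2
  2.2  0. ]
grip st [-0.05340464  0.05970597] 4.043572531469119
{'uv': [258.1, 218.8], 'conf': 0.56} [-0.14566382  0.14778415  0.067     ]
1.440577086603688 (array([-0.   ,  0.   ,  1.345]), array([-438.9, -492.7,   22.7])) [ 0.44880495 -0.05232138  0.079     ] [[259.2173818  235.50660541]
 [261.20933222 218.87703631]
 [263.1871867  202.40047235]]
```

View pics/crop.png

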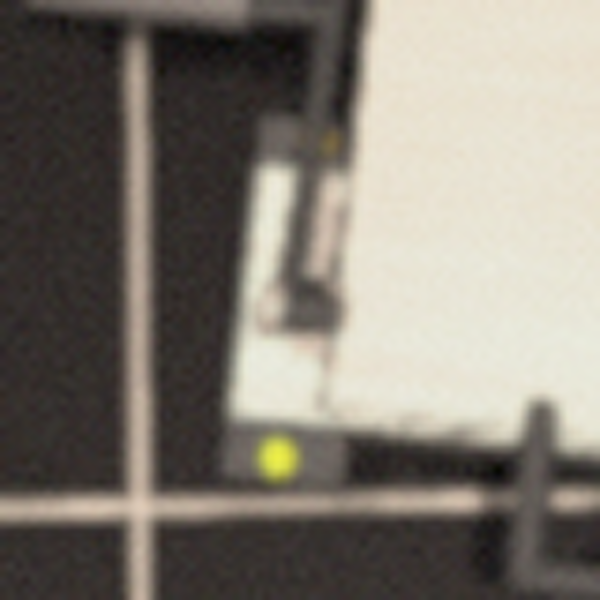

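Block spans crop rows 160–422 and bracket rows 118–482, so the block's middle is at image row ≈218.8. That puts it close to the mark, at station x ≈ -0.145 from the hinge. Now I'll move above the bar.

Request:
drive_tool(deltas=[0,0,1.345,-439,-493,23,45,0,0,1.345,-439,-493,23,45,0,0,1.345,-439,-493,23,45,0,0,1.345,-439,-493,23,45,0,0,1.345,-439,-493,23,45,0,0,1.345,-439,-493,23,45,0,0,1.345,-439,-493,23,45,0,0,1.345,-439,-493,23,45])

```text
time: 2.42
tcp_pos: [0.3303, 0.2503, 0.2113]
tcp_rot: [3.141, -0.0, 1.78]
force: [1.2, 0.6, -1.0]
finger_gap: 0.0403
gripper_force: 0.0
```

```bash
python3 - <<'E'
from h import *
s=robot.read_state();print(s["time"],s["tcp_pos"],s["tcp_rot"],go([-.232,0,.2],1.4406,s))
E
```

```text
2.4167 [0.33029319 0.25030994 0.21127203] [ 3.14071182e+00 -1.20001618e-04  1.78024729e+00] (array([ 0.001, -0.   ,  0.34 ]), array([-320.7,   53. ,   11.3]))
```

Request:
drive_tool(deltas=[0,0,0.34,-321,53,11,45,0,0,0.34,-321,53,11,45,0,0,0.34,-321,53,11,45,0,0,0.34,-321,53,11,45,0,0,0.34,-321,53,11,45,0,0,0.34,-321,53,11,45,0,0,0.34,-321,53,11,45,0,0,0.34,-321,53,11,45])

```text
time: 3.08
tcp_pos: [0.4513, -0.0533, 0.2003]
tcp_rot: [3.14, 0.001, 1.445]
force: [0.7, -0.3, 0.0]
finger_gap: 0.0397
gripper_force: 0.0
```

```bash
python3 - <<'E'
from h import *
C={n:cam(n) for n in("side","top")}
s=robot.read_state();print(s["time"],s["tcp_pos"],s["tcp_rot"],go([-.232,0,.079],1.4406,s))
r=robot.place_of("side","lid_bar");print(r[:1],proj(C["side"],S([-.232,0,.098])))
cv2.imwrite("pics/a.png",cv2.resize(C["side"]["color"][100:300,100:380],None,fx=2.8,fy=2.8)[:,:,::-1])
E
```

```text
3.1833 [ 0.45305804 -0.05492272  0.20043382] [3.13848085e+00 1.94049326e-03 1.44099957e+00] (array([0.003, 0.002, 0.   ]), array([  2.3,  -4.9, 121.4]))
[{'uv': [216.3, 223.8], 'conf': 0.73}] [[215.60460847 221.1838892 ]]
```

View pics/a.png

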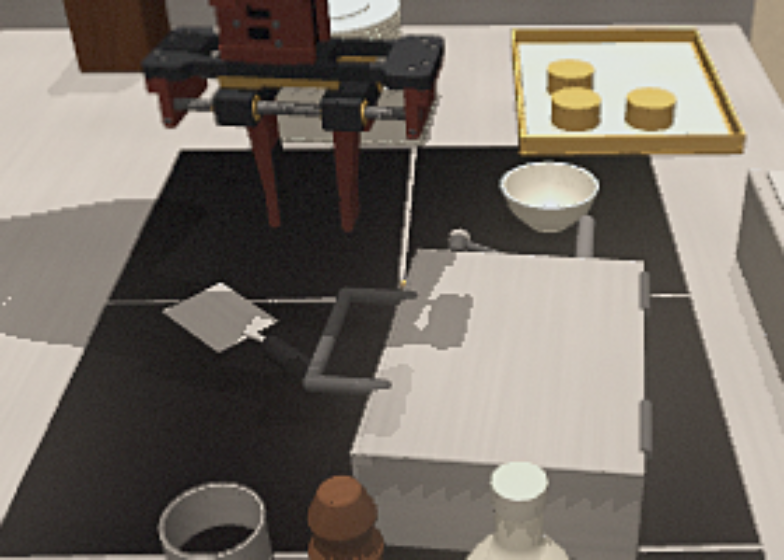

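The fingers are in line above the bar, whose middle is at about crop (325,340). Descending to grasp it.

Request:
drive_tool(deltas=[0,0,0,2,-4,30,45,0,0,0,2,-4,60,45,0,0,0,2,-4,80,45,0,0,0,2,-4,95,45,0,0,0,2,-4,105,45,0,0,0,2,-4,113,45,0,0,0,2,-4,120,45,0,0,0,2,-4,121,45])

```text
time: 3.9
tcp_pos: [0.4458, -0.0469, 0.0783]
tcp_rot: [-3.14, -0.0, 1.447]
force: [0.1, -0.7, -0.2]
finger_gap: 0.0393
gripper_force: 0.0
```

Request:
drive_tool(deltas=[0,0,0,0,0,0,10,0,0,0,0,0,0,5,0,0,0,0,0,0,0,0,0,0,0,0,0,0,0,0,0,0,0,0,0], grip_force=15)

```text
time: 4.32
tcp_pos: [0.4512, -0.0485, 0.0803]
tcp_rot: [3.133, 0.0, 1.445]
force: [7.5, 1.9, -3.9]
finger_gap: 0.0113
gripper_force: 15.0
```

```bash
python3 - <<'E'
from h import *
s=robot.read_state();p=inv(s["tcp_pos"]);print(s["tcp_pos"],p,s["tcp_rot"],s["force"],s["finger_gap"])
for th in (.1,.2,.3,.45,.6,.75,.9,1.05,1.15,1.22,1.27):
    print(th,go(p+np.array([.232*(1-np.cos(th)),0,.232*np.sin(th)]),s["tcp_rot"][2],s)[1])
E
```

```text
[ 0.45121118 -0.04849642  0.08033984] [-0.23011081  0.00410503  0.08033984] [3.13259139e+00 8.12030153e-05 1.44480979e+00] [ 7.50100909  1.87283361 -3.94561602] 0.011271683862630078
0.1 [ -0.    1.4 -23.1]
0.2 [ -0.   5. -46.]
0.3 [ -0.   11.  -68.5]
0.45 [-1.000e-01  2.400e+01 -1.007e+02]
0.6 [  -0.2   41.7 -130.6]
0.75 [  -0.3   63.7 -157.6]
0.9 [  -0.4   89.4 -180.9]
1.05 [  -0.5  118.4 -200.2]
1.15 [  -0.6  139.1 -210.5]
1.22 [  -0.7  154.2 -216.5]
1.27 [  -0.7  165.2 -220.1]
```

Request:
drive_tool(deltas=[0,0,0,0,5,-23,0,0,0,0,0,9,-46,0,0,0,0,0,14,-68,0,0,0,0,0,20,-85,0,0,0,0,0,27,-101,0,0,0,0,0,35,-116,0,0,0,0,0,44,-131,0,0,0,0,0,55,-145,0])

```text
time: 4.98
tcp_pos: [0.4985, -0.0544, 0.2243]
tcp_rot: [-3.136, 0.0, 1.446]
force: [-6.3, -1.5, -0.9]
finger_gap: 0.0113
gripper_force: 15.0
```

```bash
python3 - <<'E'
from h import *
s=robot.read_state();p=inv(s["tcp_pos"]);print(p,s["tcp_rot"],s["force"],s["finger_gap"])
for th in (.75,.82,.9,.97,1.05,1.12,1.18,1.24,1.27):
    print(th,go([-.232*np.cos(th),.004,.080+.232*np.sin(th)],1.4406,s)[1])
E
```

```text
[-0.18240767  0.00436569  0.22432279] [-3.13649221e+00  2.98939615e-04  1.44575087e+00] [-6.29866711 -1.54554083 -0.92624583] 0.011257267869019226
0.75 [ -0.4  12.6 -13.9]
0.82 [ -0.5  24.  -25.4]
0.9 [ -0.6  38.  -37.6]
0.97 [ -0.6  51.  -47.3]
1.05 [ -0.7  66.7 -57.3]
1.12 [ -0.8  81.  -64.9]
1.18 [ -0.9  93.7 -70.7]
1.24 [ -0.9 106.7 -75.6]
1.27 [ -1.  113.3 -77.8]
```

Request:
drive_tool(deltas=[0,0,0,0,11,-14,0,0,0,0,0,22,-25,0,0,0,0,0,36,-38,0,0,0,0,0,49,-47,0,0,0,0,0,65,-57,0,0,0,0,0,79,-65,0,0,0,0,0,92,-71,0,0,0,0,0,104,-76,0])

```text
time: 5.65
tcp_pos: [0.6031, -0.0677, 0.3016]
tcp_rot: [-3.139, 0.001, 1.446]
force: [-5.6, 0.0, 5.3]
finger_gap: 0.0116
gripper_force: 15.0
```

Request:
drive_tool(deltas=[0,0,0,0,3,-1,0,0,0,0,0,6,-2,0])

```text
time: 5.82
tcp_pos: [0.6094, -0.0685, 0.3037]
tcp_rot: [-3.14, 0.001, 1.446]
force: [-6.6, 0.4, 8.5]
finger_gap: 0.0114
gripper_force: 15.0
```

```bash
python3 - <<'E'
from h import *
s=robot.read_state();p=inv(s["tcp_pos"]);print(p,s["tcp_rot"],s["force"],s["finger_gap"],np.arctan2(p[2]-.080,-p[0]),np.hypot(p[2]-.080,-p[0]))
E
```

```text
[-0.07065821  0.00477148  0.30365776] [-3.14025871e+00  6.18341038e-04  1.44560151e+00] [-6.55751272  0.40564749  8.53790187] 0.011444127932936136 1.2647977414934415 0.23455357055712556
```

Request:
drive_tool(deltas=[0,0,0,0,0,0,45,0,0,0,0,0,0,45,0,0,0,0,0,0,45,0,0,0,0,0,0,45,0,0,0,0,0,-10,45,0,0,0,0,0,-30,45,0,0,0,0,0,-55,45,0,0,0,0,0,-55,45])

```text
time: 6.48
tcp_pos: [0.6125, -0.0688, 0.3627]
tcp_rot: [3.133, 0.001, 1.446]
force: [1.2, 0.1, 0.8]
finger_gap: 0.0396
gripper_force: 0.0
```

Request:
drive_tool(deltas=[0,0,0,40,0,0,45,0,0,0,80,0,0,45,0,0,0,120,0,0,45,0,0,0,160,0,0,45,0,0,0,200,0,0,45,0,0,0,240,-10,0,45,0,0,0,260,-10,0,45])

```text
time: 7.07
tcp_pos: [0.6315, 0.1956, 0.3569]
tcp_rot: [-3.14, -0.002, 1.449]
force: [-1.1, -1.0, 0.0]
finger_gap: 0.0397
gripper_force: 0.0
```

```bash
python3 - <<'E'
from h import *
C={n:cam(n) for n in("side","top")}
s=robot.read_state();print(s["time"],inv(s["tcp_pos"]),s["tcp_rot"])
u={}
for q in "lid_bar rod_pivot rod_foot rod_grip catch_mark".split():
    for n in C:
        r=robot.place_of(n,q)
        if r: u[q,n]=r[0]["uv"];print(q,n,np.round(r[0]["uv"],1),round(r[0]["conf"],2))
    if (q,"side") in u and (q,"top") in u: x,e=tri(C["side"],u[q,"side"],C["top"],u[q,"top"]);print("   ",inv(x).round(4),round(e,4))
print("pivot pred",piv(1.265))
for n in C:
  y,x=(100,200) if n=="side" else (130,200)
  cv2.imwrite(f"pics/b{n}.png",cv2.resize(C[n]["color"][y:y+150,x:x+200],None,fx=4,fy=4)[:,:,::-1])
E
```

```text
7.1667 [-0.08212386  0.2688243   0.35667662] [-3.14119363e+00 -1.10650565e-03  1.45039499e+00]
lid_bar side [296.2 123.9] 0.66
lid_bar top [321.4 176.2] 0.83
    [-0.0721  0.0103  0.3138] 0.0007
rod_pivot top [258.9 168.7] 0.57
rod_foot top [263.3 180.6] 0.73
rod_grip top [230.2 170.3] 0.55
catch_mark top [392.4 247.4] 0.62
pivot pred [-0.04666316  0.24580917]
```

View pics/btop.png

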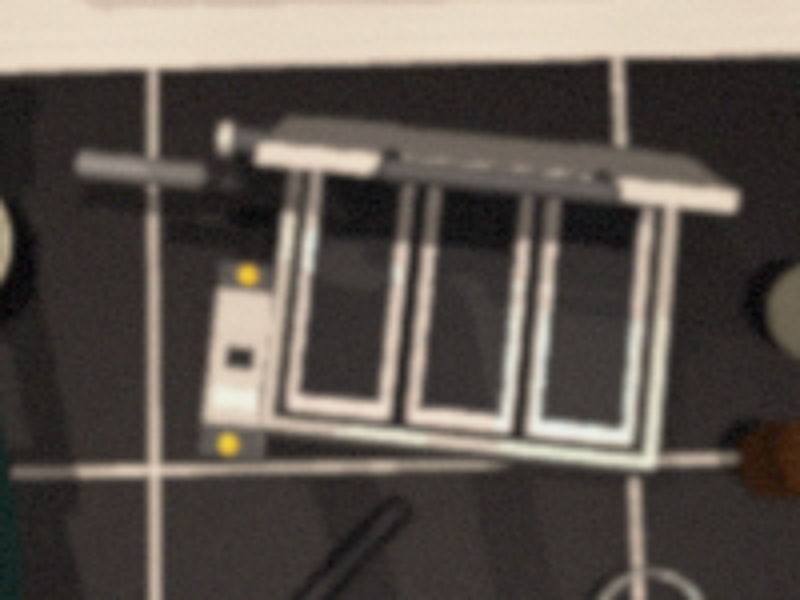

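View pics/bside.png

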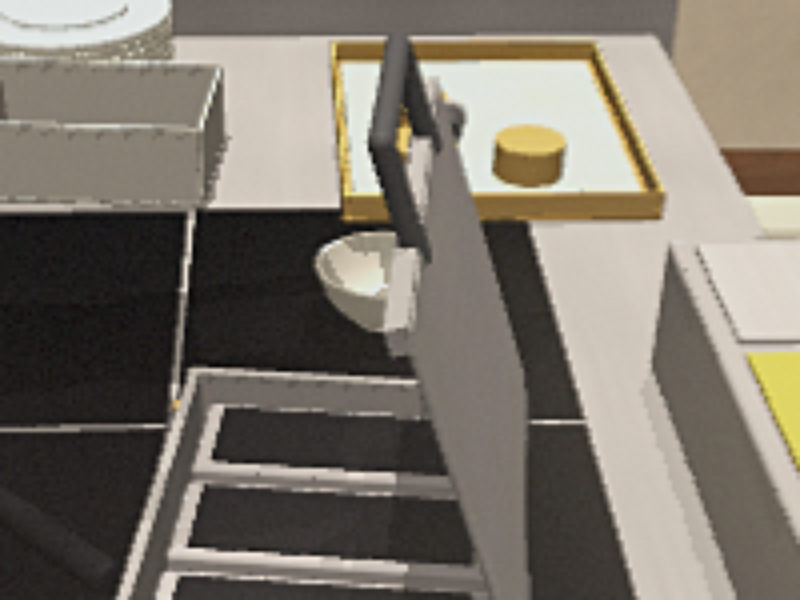

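Lid stays up. The top crop shows the hole at (239,356), i.e. image (259.8,219.0), and the grip from (78,162) to (205,175), with its middle at image (235.3,172).

```bash
python3 - <<'E'
from h import *
c=cam("top")
print("hole",inv(onz(c,[259.75,219],.067)))
print("bolts",inv(onz(c,[262,198.25],.045)),inv(onz(c,[257,240.75],.045)))
th=1.257
for uv,yy in (([235.3,172],None),([219.5,170.5],None),([251.2,173.8],None)):
    f=lambda p:proj(c,S([link(th,p[0],.11)[0],p[1],link(th,p[0],.11)[1]]))[0]-uv
    r=least_squares(f,[0,.2]);print("ph,y",r.x,link(th,r.x[0],.11))
s=robot.read_state();g=link(th,.04,.11);print(g,go([g[0],.212,g[1]-.019],1.4406,s))
E
```

```text
hole [-0.14570995  0.14360519  0.067     ]
bolts [-0.08955259  0.14617355  0.045     ] [-0.1994086   0.14587995  0.045     ]
ph,y [-0.01011183  0.2094553 ] [-0.04673185  0.13543676]
ph,y [-0.00646008  0.2477788 ] [-0.04713353  0.13543343]
ph,y [-0.00749797  0.17095199] [-0.04701936  0.13543423]
[-0.05224296  0.13551912] (array([0.   , 0.   , 0.004]), array([-52.4,  28.5, 240.6]))
```

Request:
drive_tool(deltas=[0,0,0,-25,15,0,45,0,0,0,-52,33,0,45,0,0,0,-52,33,35,45,0,0,0,-52,33,75,45,0,0,0,-52,33,115,45,0,0,0,-52,33,145,45,0,0,0,-52,33,165,45,0,0,0,-52,33,165,45])

```text
time: 8.38
tcp_pos: [0.6554, 0.1344, 0.1866]
tcp_rot: [-3.132, 0.002, 1.445]
force: [-0.3, -0.1, -0.6]
finger_gap: 0.0396
gripper_force: 0.0
```

```bash
python3 - <<'E'
from h import *
s=robot.read_state();print(inv(s["tcp_pos"]),s["force"],go([-.048,.212,.1165],1.4406,s))
E
```

```text
[-0.05136275  0.21194128  0.1865961 ] [-0.33278959 -0.10009133 -0.58834705] (array([-0.009,  0.002,  0.005]), array([ 0.2,  4. , 70.1]))
```

Request:
drive_tool(deltas=[0,0,0,0,3,15,45,0,0,0,0,3,30,45,0,0,0,0,3,45,45,0,0,0,0,3,58,45,0,0,0,0,3,66,45,0,0,0,0,3,70,45,0,0,0,0,3,70,45])

```text
time: 8.97
tcp_pos: [0.6621, 0.1347, 0.1222]
tcp_rot: [-3.142, 0.0, 1.446]
force: [-0.8, -0.4, -0.1]
finger_gap: 0.0391
gripper_force: 0.0
```

Request:
drive_tool(deltas=[0,0,0,0,0,0,18,0,0,0,0,0,0,18,0,0,0,0,0,0,12,0,0,0,0,0,0,8,0,0,0,0,0,0,8,0,0,0,0,0,0,8], grip_force=20)

```text
time: 9.47
tcp_pos: [0.6622, 0.1348, 0.1227]
tcp_rot: [3.141, -0.0, 1.446]
force: [-1.9, -0.1, 5.0]
finger_gap: 0.0154
gripper_force: 20.0
```

```bash
python3 - <<'E'
from h import *
s=robot.read_state();print(inv(s["tcp_pos"]),s["force"],s["finger_gap"],s["tcp_rot"])
E
```

```text
[-0.04472217  0.21326381  0.12271626] [-1.86943542 -0.14244001  4.9519184 ] 0.015366622224744175 [ 3.14097427e+00 -1.19154353e-04  1.44574295e+00]
```

```bash
cat >> h.py <<'E'
OFF=.0132
YAW=1.4457
def plan(fs,s=None,th0=None):
    s=s or robot.read_state();p=inv(s["tcp_pos"])
    g=np.array([p[0],p[2]+OFF]);q=ik(g);print("now tcp",p.round(4),"th,ph",q.round(3),"foot",link(*q,.15).round(4),"F",s["force"].round(1),"gap",round(s["finger_gap"],4),"t",s["time"])
    for f in fs:
        q=ikf(np.array(f));g=link(*q,.11);print(f,q.round(3),go([g[0],.2133,g[1]-OFF],YAW,s)[1])
E
python3 - <<'E'
from h import *
a=np.array([-.045,.097]);b=np.array([-.1457,.081])
plan([tuple((a+(b-a)*k/16).round(4)) for k in range(1,17)])
E
```

```text
now tcp [-0.0447  0.2133  0.1227] th,ph [ 1.267 -0.015] foot [-0.0441  0.0959] F [-1.9 -0.1  5. ] gap 0.0154 t 9.4667
(np.float64(-0.0513), np.float64(0.096)) [1.267 0.033] [ 0.1 -5.2 -0.1]
(np.float64(-0.0576), np.float64(0.095)) [1.244 0.052] [  0.1 -10.8   1. ]
(np.float64(-0.0639), np.float64(0.094)) [1.221 0.072] [  0.1 -16.3   2. ]
(np.float64(-0.0702), np.float64(0.093)) [1.198 0.092] [  0.1 -21.8   3.1]
(np.float64(-0.0765), np.float64(0.092)) [1.176 0.112] [  0.2 -27.3   4.2]
(np.float64(-0.0828), np.float64(0.091)) [1.153 0.133] [  0.2 -32.8   5.3]
(np.float64(-0.0891), np.float64(0.09)) [1.131 0.154] [  0.2 -38.2   6.4]
(np.float64(-0.0953), np.float64(0.089)) [1.108 0.175] [  0.3 -43.6   7.5]
(np.float64(-0.1016), np.float64(0.088)) [1.086 0.197] [  0.3 -49.1   8.7]
(np.float64(-0.1079), np.float64(0.087)) [1.063 0.219] [  0.3 -54.5   9.8]
(np.float64(-0.1142), np.float64(0.086)) [1.04  0.241] [  0.3 -60.   11. ]
(np.float64(-0.1205), np.float64(0.085)) [1.017 0.263] [  0.4 -65.4  12.3]
(np.float64(-0.1268), np.float64(0.084)) [0.994 0.286] [  0.4 -70.8  13.5]
(np.float64(-0.1331), np.float64(0.083)) [0.971 0.309] [  0.4 -76.2  14.8]
(np.float64(-0.1394), np.float64(0.082)) [0.947 0.332] [  0.5 -81.7  16. ]
(np.float64(-0.1457), np.float64(0.081)) [0.923 0.355] [  0.5 -87.1  17.4]
```

Request:
drive_tool(deltas=[0,0,0,0,-5,0,8,0,0,0,0,-11,1,8,0,0,0,0,-16,2,8,0,0,0,0,-22,3,8,0,0,0,0,-27,4,8,0,0,0,0,-33,5,8,0,0,0,0,-38,6,8,0,0,0,0,-44,7,8])

```text
time: 10.13
tcp_pos: [0.6179, 0.1404, 0.115]
tcp_rot: [3.141, -0.0, 1.446]
force: [2.9, 0.1, -2.8]
finger_gap: 0.0157
gripper_force: 20.0
```

```bash
python3 - <<'E'
from h import *
c=cam("top")
for q in("lid_bar","rod_grip"):
    r=robot.place_of("top",q);print(r[:1])
cv2.imwrite("pics/d.png",cv2.resize(c["color"][130:280,180:380],None,fx=4,fy=4)[:,:,::-1])
a=np.array([-.045,.097]);b=np.array([-.1457,.081])
plan([tuple((a+(b-a)*k/16).round(4)) for k in range(9,17)])
E
```

```text
[{'uv': [321.4, 196.0], 'conf': 0.67}]
[]
now tcp [-0.0907  0.213   0.1146] th,ph [1.098 0.184] foot [-0.098   0.0885] F [-0.3  2.3 -4.7] gap 0.0158 t 10.2833
(np.float64(-0.1016), np.float64(0.088)) [1.086 0.197] [ 0.3 -3.1  0.6]
(np.float64(-0.1079), np.float64(0.087)) [1.063 0.219] [ 0.3 -8.5  1.8]
(np.float64(-0.1142), np.float64(0.086)) [1.04  0.241] [  0.3 -13.9   3. ]
(np.float64(-0.1205), np.float64(0.085)) [1.017 0.263] [  0.4 -19.4   4.3]
(np.float64(-0.1268), np.float64(0.084)) [0.994 0.286] [  0.4 -24.8   5.5]
(np.float64(-0.1331), np.float64(0.083)) [0.971 0.309] [  0.4 -30.2   6.8]
(np.float64(-0.1394), np.float64(0.082)) [0.947 0.332] [  0.5 -35.6   8.1]
(np.float64(-0.1457), np.float64(0.081)) [0.923 0.355] [  0.5 -41.    9.5]
```

View pics/d.png

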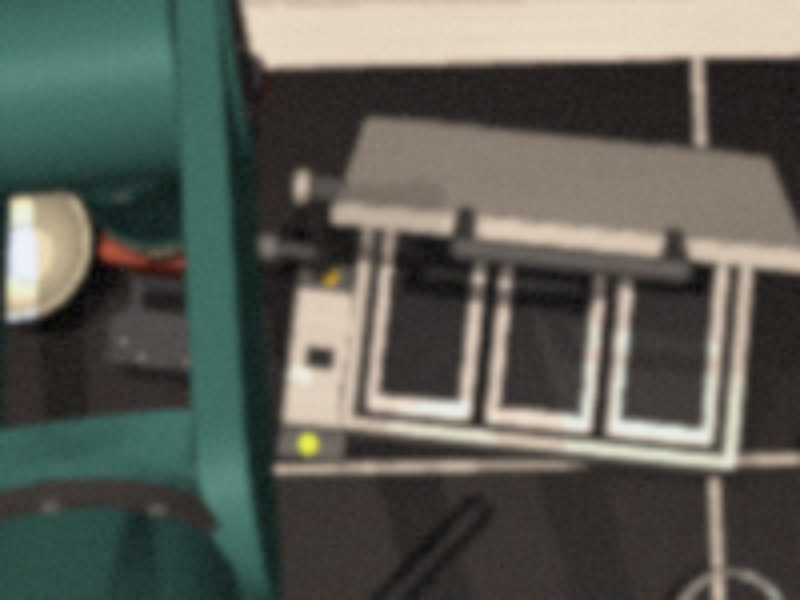

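The lid is moving down together with the rod: the bar is at about crop (570,258), the grip end at (270,245), and the hole at (320,356) is still clear. Continuing.

Request:
drive_tool(deltas=[0,0,0,0,-5,0,8,0,0,0,0,-10,1,8,0,0,0,0,-14,2,8,0,0,0,0,-19,3,8,0,0,0,0,-25,4,8,0,0,0,0,-30,5,8,0,0,0,0,-36,6,8,0,0,0,0,-41,8,8])

```text
time: 10.95
tcp_pos: [0.5771, 0.1455, 0.1071]
tcp_rot: [3.141, -0.0, 1.446]
force: [2.9, 1.5, -3.3]
finger_gap: 0.0158
gripper_force: 20.0
```

```bash
python3 - <<'E'
from h import *
C={n:cam(n) for n in("side","top")}
plan([(-.1457,z) for z in (.081,.078,.075,.072,.069,.066,.06,.053)])
for n in C:
  r=robot.place_of(n,"lid_bar");u=np.array(r[0]["uv"]);t=least_squares(lambda t:proj(C[n],S([-.232*np.cos(t[0]),t[1],.098+.232*np.sin(t[0])]))[0]-u,[.9,0]).x;print(n,u,r[0]["conf"],t)
print(robot.place_of("top","rod_foot")[:1],robot.place_of("top","rod_grip")[:1],proj(C["top"],S([-.1457,.144,.081])))
cv2.imwrite("pics/e.png",cv2.resize(C["top"]["color"][180:255,220:320],None,fx=8,fy=8,interpolation=cv2.INTER_CUBIC)[:,:,::-1])
E
```

```text
now tcp [-0.132   0.2128  0.1066] th,ph [0.932 0.368] foot [-0.1463  0.0824] F [-0.4  3.7 -3.9] gap 0.0157 t 11.05
(-0.1457, 0.081) [0.923 0.355] [0.5 0.2 1.3]
(-0.1457, 0.078) [0.902 0.337] [ 0.5 -0.5  4. ]
(-0.1457, 0.075) [0.88  0.318] [ 0.5 -1.2  6.8]
(-0.1457, 0.072) [0.858 0.3  ] [ 0.5 -1.9  9.6]
(-0.1457, 0.069) [0.836 0.283] [ 0.5 -2.5 12.4]
(-0.1457, 0.066) [0.815 0.265] [ 0.5 -3.2 15.2]
(-0.1457, 0.06) [0.771 0.232] [ 0.5 -4.5 20.8]
(-0.1457, 0.053) [0.72  0.195] [ 0.5 -5.9 27.5]
side [255.2 146. ] 0.98 [ 0.92513973 -0.02122835]
top [231. 208.] 0.74 [0.86333897 0.1872533 ]
[{'uv': [258.8, 218.7], 'conf': 0.53}] [{'uv': [232.3, 208.2], 'conf': 0.78}] [[259.17012004 218.35309377]]
```

View pics/e.png

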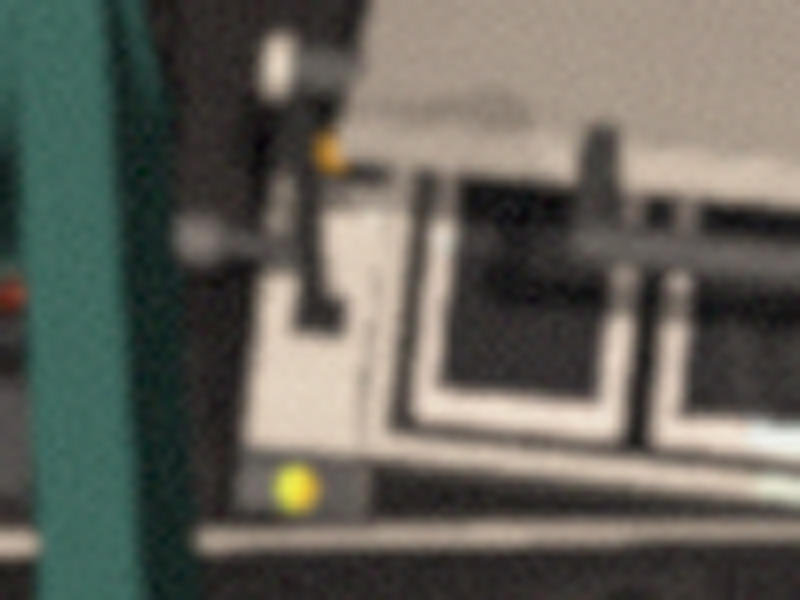

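The foot tip stands right at the hole, around crop (318,312), and the side-view bar confirms a lid angle of 0.925. Descending gently.

Request:
drive_tool(deltas=[0,0,0,0,0,3,8,0,0,0,0,-1,5,8,0,0,0,0,-1,8,8,0,0,0,0,-2,10,8,0,0,0,0,-2,12,8,0,0,0,0,-3,14,8,0,0,0,0,-3,14,8])

```text
time: 11.83
tcp_pos: [0.5752, 0.1457, 0.0934]
tcp_rot: [3.141, -0.0, 1.446]
force: [-0.6, 3.6, 2.6]
finger_gap: 0.0154
gripper_force: 20.0
```

```bash
python3 - <<'E'
from h import *
plan([(-.1457,z) for z in (.066,.064,.062,.06,.058,.056,.054,.052)])
E
```

```text
now tcp [-0.1324  0.2128  0.0934] th,ph [0.835 0.261] foot [-0.1428  0.068 ] F [-0.6  3.6  2.6] gap 0.0154 t 11.8333
(-0.1457, 0.066) [0.815 0.265] [ 0.5 -2.8  2. ]
(-0.1457, 0.064) [0.8   0.254] [ 0.5 -3.2  3.9]
(-0.1457, 0.062) [0.785 0.243] [ 0.5 -3.6  5.8]
(-0.1457, 0.06) [0.771 0.232] [ 0.5 -4.1  7.7]
(-0.1457, 0.058) [0.756 0.221] [ 0.5 -4.5  9.6]
(-0.1457, 0.056) [0.741 0.211] [ 0.5 -4.9 11.5]
(-0.1457, 0.054) [0.727 0.2  ] [ 0.5 -5.3 13.4]
(-0.1457, 0.052) [0.712 0.19 ] [ 0.5 -5.7 15.3]
```

Request:
drive_tool(deltas=[0,0,0,0,-2,0,8,0,0,0,0,-3,1,8,0,0,0,0,-3,2,8,0,0,0,0,-3,3,8,0,0,0,0,-3,3,8])

```text
time: 12.25
tcp_pos: [0.5714, 0.1462, 0.0897]
tcp_rot: [-3.141, 0.0, 1.446]
force: [1.0, 4.2, -1.3]
finger_gap: 0.0152
gripper_force: 20.0
```

```bash
python3 - <<'E'
from h import *
plan([(-.1457,z) for z in (.066,.062,.058,.054,.052)])
E
```

```text
now tcp [-0.1362  0.2128  0.0897] th,ph [0.8   0.259] foot [-0.1465  0.0642] F [ 1.   4.2 -1.3] gap 0.0152 t 12.25
(-0.1457, 0.066) [0.815 0.265] [ 0.5  1.  -1.7]
(-0.1457, 0.062) [0.785 0.243] [0.5 0.1 2. ]
(-0.1457, 0.058) [0.756 0.221] [ 0.5 -0.7  5.8]
(-0.1457, 0.054) [0.727 0.2  ] [ 0.5 -1.5  9.7]
(-0.1457, 0.052) [0.712 0.19 ] [ 0.5 -1.9 11.6]
```

Descending freely (est. foot z 0.064, low force). I'll carry on.

Request:
drive_tool(deltas=[0,0,0,0,0,1,8,0,0,0,0,0,2,8,0,0,0,0,0,3,8,0,0,0,0,-1,4,8,0,0,0,0,-1,5,8,0,0,0,0,-1,5,8])

```text
time: 12.75
tcp_pos: [0.5705, 0.1463, 0.0848]
tcp_rot: [-3.141, 0.0, 1.446]
force: [0.3, 5.3, -1.3]
finger_gap: 0.0155
gripper_force: 20.0
```

```bash
python3 - <<'E'
from h import *
plan([(-.1457,z) for z in (.062,.058,.054,.052)])
E
```

```text
now tcp [-0.1371  0.2127  0.0848] th,ph [0.763 0.23 ] foot [-0.1463  0.059 ] F [ 0.3  5.3 -1.3] gap 0.0155 t 12.75
(-0.1457, 0.062) [0.785 0.243] [ 0.6  1.1 -2.8]
(-0.1457, 0.058) [0.756 0.221] [0.6 0.2 1. ]
(-0.1457, 0.054) [0.727 0.2  ] [ 0.6 -0.6  4.8]
(-0.1457, 0.052) [0.712 0.19 ] [ 0.6 -1.   6.7]
```

Request:
drive_tool(deltas=[0,0,0,0,0,1,8,0,0,0,0,0,2,8,0,0,0,0,0,3,8,0,0,0,0,-1,4,8,0,0,0,0,-1,5,8,0,0,0,0,-1,5,8])

```text
time: 13.25
tcp_pos: [0.5698, 0.1464, 0.0807]
tcp_rot: [3.141, 0.0, 1.446]
force: [-1.9, 4.8, 6.7]
finger_gap: 0.015
gripper_force: 20.0
```

```bash
python3 - <<'E'
from h import *
plan([(-.1457,z) for z in (.054,.052,.050)])
E
```

```text
now tcp [-0.1378  0.2127  0.0807] th,ph [0.732 0.206] foot [-0.146   0.0548] F [-1.9  4.8  6.7] gap 0.015 t 13.25
(-0.1457, 0.054) [0.727 0.2  ] [0.6 0.1 0.7]
(-0.1457, 0.052) [0.712 0.19 ] [ 0.6 -0.3  2.7]
(-0.1457, 0.05) [0.698 0.18 ] [ 0.6 -0.7  4.6]
```

Request:
drive_tool(deltas=[0,0,0,0,0,1,8,0,0,0,0,0,2,8,0,0,0,0,0,2,8])

```text
time: 13.5
tcp_pos: [0.5698, 0.1463, 0.0802]
tcp_rot: [3.141, -0.0, 1.446]
force: [-5.7, 3.6, 19.1]
finger_gap: 0.0157
gripper_force: 20.0
```

```bash
python3 - <<'E'
from h import *
plan([])
C={n:cam(n) for n in("side","top")}
n="side";r=robot.place_of(n,"lid_bar");u=np.array(r[0]["uv"]);t=least_squares(lambda t:proj(C[n],S([-.232*np.cos(t[0]),t[1],.098+.232*np.sin(t[0])]))[0]-u,[.9,0]).x;print(n,u,r[0]["conf"],t)
E
```

```text
now tcp [-0.1378  0.2127  0.0802] th,ph [0.728 0.202] foot [-0.1458  0.0542] F [-5.7  3.6 19.1] gap 0.0157 t 13.5
side [236.9 157.3] 0.66 [0.68583501 0.00642047]
```

The hard stop came at the expected depth, and the lid is at about 0.72. I'll ease off and then release.

Request:
drive_tool(deltas=[0,0,0,0,0,-1,8,0,0,0,0,0,-2,8,0,0,0,0,0,-2,20,0,0,0,0,0,-2,30,0,0,0,0,0,-2,40,0,0,0,0,0,-2,40,0,0,0,0,0,-2,40])

```text
time: 14.23
tcp_pos: [0.5696, 0.1459, 0.0797]
tcp_rot: [-3.141, 0.001, 1.446]
force: [0.2, -0.5, -0.8]
finger_gap: 0.0344
gripper_force: 0.0
```

Request:
drive_tool(deltas=[0,0,0,0,0,-8,40,0,0,0,0,0,-20,40,0,0,0,0,0,-40,40,0,0,0,0,0,-65,40,0,0,0,0,0,-95,40,0,0,0,20,0,-125,40,0,0,0,45,0,-150,40,0,0,0,70,0,-160,40])

```text
time: 14.9
tcp_pos: [0.5805, 0.2166, 0.2452]
tcp_rot: [3.135, -0.002, 1.444]
force: [0.8, 0.7, 0.2]
finger_gap: 0.0347
gripper_force: 0.0
```

Request:
drive_tool(deltas=[0,0,0,40,0,-10,40,0,0,0,80,0,-20,40,0,0,0,100,0,-20,40,0,0,0,100,0,-20,40])

```text
time: 15.23
tcp_pos: [0.5914, 0.3196, 0.2613]
tcp_rot: [3.139, -0.003, 1.449]
force: [0.9, -0.3, -0.1]
finger_gap: 0.035
gripper_force: 0.0
```

```bash
python3 - <<'E'
from h import *
s=robot.read_state();print(s["time"],s["force"],inv(s["tcp_pos"]))
C={n:cam(n) for n in("side","top")}
n="side";r=robot.place_of(n,"lid_bar");u=np.array(r[0]["uv"]);t=least_squares(lambda t:proj(C[n],S([-.232*np.cos(t[0]),t[1],.098+.232*np.sin(t[0])]))[0]-u,[.9,0]).x;print(n,u,r[0]["conf"],t)
a=cv2.resize(C["top"]["color"][150:260,200:340],(560,440));b=cv2.resize(C["side"]["color"][100:300,180:380],None,fx=1.2,fy=1.8)
b=cv2.resize(C["side"]["color"][100:310,180:294+0],(240,440))
cv2.imwrite("pics/f.png",np.hstack([a,b])[:,:,::-1])
E
```

```text
15.2333 [ 0.92638743 -0.27182564 -0.13560697] [-0.1388902   0.3873258   0.26130338]
side [238.4 156.7] 0.89 [ 0.71703304 -0.00140672]
```

View pics/f.png

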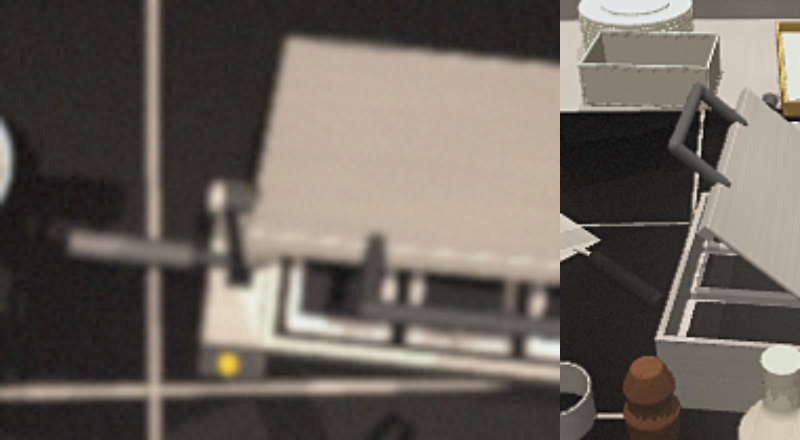

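The lid stands propped at about 0.717 rad with the rod foot in the block near (238,275), and the gripper is clear. Handing in.

```bash
python3 -c "
from station import robot
print(robot.job_done())"
```

```text
the job is handed in; nothing more can be done
None
```

The lid is propped on the rod at about 0.72 rad with the foot at the bottom of the catch hole, the gripper is clear, and the job is handed in; no verdict came back.

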